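Hook the line plate out of its desk rack and hang it on the rail

TASK

Take the S-hook by its orange grip out of the wooden stand, feel for the small hole in the yellow tab of the blue plate and put the hook's lower end through it, pressing only lightly while the plate still stands in its rack. Lift the plate out on the hook, without touching the plate with the gripper or letting it fall, hang the hook's upper end over the steel rail and let go, so that hook and plate hang there freely and still. Leave the other things on the table alone.

Things in the scene. Friction and masses are not known exactly. Their poses are not given: they have to be found in the camera images.
- hook: Steel S-hook of 5 mm round wire, flat in its own x-z plane, 103 mm tall, about 60 g, with an orange grip block 22 (x) x 12 (y) x 20 (z) mm, to be pinched across y. Origin: centre of the grip block; z up, x the way the lower end points. It starts upright in the stand, its foot 28 mm deep in the slot: lift it straight up.
- hook_tip (a point): Centre of the ball end (radius 2.5 mm) of the lower end, at (-2, 0, -45) mm from the hook's origin. Behind it the wire falls straight back at 30 degrees, 26 mm back and 15 mm down, to hook_bend: it goes through an upright hole by moving along this line, forward and up.
- hook_bend (a point): Wire centre at the lowest point of the lower bend, (-28, 0, -60) mm from the hook's origin, where a hole's rim hangs. From here the wire goes on, (x, z) in mm: (-34,-58) (-38,-50) (-34,-36) (-4,-16) and up into the grip block. With the tab off centre the plate hangs aslant, up to 25 degrees; that is fine.
- hook_seat (a point): Where the rail's centre line lies when the hook hangs on it: (-26, 0, 30) mm from the hook's origin. The upper bend around it, wire centre (x, z) in mm: (-4,10) (-4,24) (-12,34) (-26,38) (-37,33) (-41,24) (-41,17), open downward; it goes over the rail from above.
- stand: Fixed light wooden block with a slot, 38 mm high, 60 x 30 mm, in which the hook starts; its axes are those of the hook. It and the white cup swap places. Origin: on the table under the hook's grip.
- plate: Blue upright plate 100 (y) x 4 (x) x 70 (z) mm, 130 to 240 g with its tab, standing 30 mm deep in the rack, foot 26 mm above the table. Origin: middle of the foot edge; x is the way the hook must go through, z up. A yellow tab rides on its top edge. In the slot it can shift 2 mm along y and lean 2 degrees.
- plate_mid (a point): Point of the blue plate's frame 94 mm above its foot, mid width: the height of the hole in the yellow tab. The tab (96 wide, 4 thick, 70 to 110 mm above the foot; hole in its middle, 10 wide, 12 high) is set up to 20 mm to either side (y) of this point, not measured, new each time: see it, or feel by sliding the tip along the tab. It slips only above 9 N sideways.
- rack: Fixed grey desk rack, 150 (y) x 100 (x) mm, 56 mm high with the black holder the plate stands in. Origin: on the table under the plate; axes as the plate's. Pushed, the holder yields to +x on a spring: from 1.6 N, 0.8 N per mm, 22 mm at most; when the tip finds the hole it springs back and the push vanishes. Over 10 N between hook and plate is too hard.
- rail: Fixed stand: level steel rod, 10 mm thick, along its y axis, 250 mm above the table, between posts at y = -180 and +180 mm. Origin: on the table under the rod's middle; x level across the rod; the loaded hook comes from +x with its x the same way. A green plate, fixed, hangs at y = +125 mm (50 mm wide): hang at y from -80 to +30 mm.
- cup: Bystander: white cup, 66 mm across, 75 mm high.
- tape: Bystander: roll of clear tape, 84 mm across.
- pen: Bystander: red pen, 150 mm long.
- spray: Bystander: white plastic bottle with a blue cap, 130 mm high.
- eraser: Bystander: green board eraser, 110 x 50 x 30 mm.
- carton: Bystander: small cardboard carton, 90 x 140 x 60 mm.
- sauce: Bystander: brown jar with a red lid, 120 mm high.
Things that resemble listed ones, but are neither listed nor needed, are in the scene too. There is more than one size of the plate; the job needs the smaller.

How it is judged:
On the way, in this order (a step that is already met when the one before it is completed fails the run):
1. the hook is held clear of its stand (contact force between the fingers and hook above 1 N and distance of hook from where it was at the start of the episode above 0.05 m), for 0.1 s.
2. the hook's lower end is through the tab while the plate still stands in the rack (x of hook_tip in the frame of plate above 0.01 m and z of hook_tip in the frame of plate between 0.08 and 0.122 m and y of hook_tip in the frame of plate between -0.03 and 0.03 m and z of plate in the frame of rack below 0.04 m), for 0.1 s.
3. the plate is lifted clear of the rack on the hook (z of plate in the frame of rack above 0.065 m and contact force between plate and hook above 0.4 N and contact force between plate and rack below 0.1 N), for 0.2 s.
At the end, for the whole second after the job is handed in: The S-hook hangs on the rail (rail centre within 10 mm sideways and 8 mm in height of the hook's seat, between the far post and the green plate), the plate hangs from the hook, its foot more than 30 mm above the table and tilted less than 0.65 rad, both slower than 0.06 m/s, nothing held (contact force between hook and rail above 0.8 N and contact force between plate and hook above 0.5 N and x of hook_seat in the frame of rail between -0.01 and 0.01 m and height (world z) of hook_seat between 0.242 and 0.258 m and y of hook in the frame of rail between -0.15 and 0.1 m and height (world z) of plate above 0.03 m and angle between plate's own z axis and vertical below 0.65 rad and linear speed of each of plate, hook below 0.06 m/s); the robot touches nothing.
It fails at once if the hook pressed on the plate with more than 10 N (contact force between hook and plate above 10 N).
It fails at once if the plate touched with the gripper (contact force between any of the fingers, the arm and plate above 0.3 N).
It fails at once if the plate was dropped on the table (height (world z) of plate below 0.015 m).
It fails at once if a bystander was moved more than 30 mm (distance of any of cup, tape, pen, spray, eraser, carton, sauce from where it was at the start of the episode above 0.03 m).
It also fails if it takes over 70 s, if anything falls off the work surface, if the arm or the gripper's body presses on something with over 40 N, if the wrist force passes 120 N, or if a joint passes its speed limit or range.

ROBOT

A 6-joint arm with a two-finger parallel gripper is mounted at the origin on the work surface. World frame = base frame: x ahead of the robot, y to its left, z up, the work surface at z = 0. Lengths are in m, angles in rad, forces in N, time in s.
With the tool pointing down it reaches from about 0.375 to 0.975 m from the base axis. Payload 3.8 kg.
Tool frame: the origin (TCP) lies at the very end of the fingers, on their centre line; the grasp point (between the pads) lies behind it (bot.tcp_to_grasp is the y of the grasp point in the tool frame, in m); y points along the fingers, z is the direction in which the jaws open and shut, and the axes are right-handed (so a half turn about y gives the same grasp; the last joint's range is limited). The gripper opens to 85 mm and grips with 20 to 120 N. Pads are 22 mm wide; open, the fingers measure 114 mm over their backs; the gripper's body (76 mm by 85 mm) begins 54 mm behind the grasp point. The pads swing forward as they close: fully open they stand 13 mm farther back than shut.
Start: joints at [1.244, 0.264, 1.604, -0, 1.274, -0.037], TCP at [0.193, 0.647, 0.231] pointing down, gripper open.
Joint ranges: [-2.63, 2.63], [-0.94, 2.18], [0.31, 2.57], [-1.31, 4.45], [0, 2.66], [-2.55, 2.55]. Speed limits (rad/s): [2.57, 2.57, 3.14, 3.14, 3.14, 3.14].

INTERFACE

Orientations are given as a rotation vector (axis times angle).
In Python, from workcell import bot, optics, workorder gives the robot as it stands.
- The arm moves only by the shell command python3 -m handwheel 'ROWS' [FORCE]. ROWS is JSON, a list of rows, each a list of 7 numbers: the shift along the tool's x, y, z in m, then the turn, a rotation vector about the tool's x, y, z in rad, then the opening, from 0 (shut) to 1 (fully open). A call has 1 to 8 rows; each row shifts and turns the commanded pose from where the row before left it, along the tool's axes as they then stand; what a row does not reach is not made up. A row lasts 1/8 s, in which the tool goes at most 62.5 mm and 10.7 degrees, less where a joint would pass 70% of its speed; a pose out of reach is approached as far as the arm can. A call with a gripper value outside its range is refused whole. The fingers move at their own pace and stop on an object; FORCE is the grip in N (left out, the last holds). Time passes only in rows, so rows that do not move let the fingers close. It gives the time, the measured TCP pose, the force and the opening at its end, in the units of the state.
- bot.read_state(): the state, without advancing time (a new reading comes with each control period).
- optics.read_camera(name): name is "side" or "top"; returns a dict with "image" (400x640x3 uint8, red, green, blue), "z_map" (400x640 float32, m along the optical axis (not along the pixel's ray), 0 where there is no reading), "mtx" (3x3 intrinsics, pixels), "world_from_camera" (4x4, takes a point from camera to world coordinates). Camera axes: x right, y down, z forward; pixel columns grow to the right and rows downward; lengths in m; the calibration is good to about 2 mm. A picture is of the moment at which its call begins.
- workorder.finish_job(): hands the job in, once; it reports no verdict.
The state is a dict: "time": time; "q": joint angles; "joint_vel": joint speeds; "joint_torque": joint torques, N m; "tool_pos": TCP position; "tcp_rot": TCP orientation; "wrist_force": force on the tool from outside, world axes, zero at the start; "torque": the same for the moment, N m; "width": opening from 0.0 (shut) to 1.0 (fully open).
Only numpy, scipy, OpenCV 4.12 (cv2) and the standard library are available. Lean on these libraries where they do the work, as an engineer would, in place of code of your own. Each camera call takes 0.05 s, during which the arm holds its last target.

## Working session

There is one attempt and no reset: what is moved stays moved. The work goes in short steps, Python scripts to look and compute and a shell command to move; the robot and the scene stay as the last step left them, time stands still between calls to the robot, and variables do not carry over. Pictures are saved under pics/ and viewed, and the job is handed in when it is done.

```bash
ls; mkdir -p pics
python3 - <<'E'
from workcell import bot, optics
import cv2,numpy as np
print(bot.read_state(), bot.tcp_to_grasp)
for n in ("side","top"):
    d=optics.read_camera(n); cv2.imwrite(f"pics/{n}0.png",d["image"][:,:,::-1]); np.savez(f"{n}0.npz",**d)
    print(n,d["mtx"],d["world_from_camera"])
E
```

```text
pics
{'time': 0.0, 'q': array([ 1.24412512e+00,  2.64732701e-01,  1.60535864e+00,  2.17434341e-06,
        1.27369831e+00, -3.68996308e-02]), 'joint_vel': array([1.23608084e-03, 2.71645436e-05, 1.02873250e-03, 6.11190871e-04,
       1.26917918e-03, 1.41944965e-03]), 'joint_torque': array([ 2.13794388e-03, -5.15103507e+01, -3.67323446e+01, -6.08794176e-05,
        1.29722140e-02, -2.68772362e-05]), 'tool_pos': array([0.19263902, 0.64617422, 0.2299841 ]), 'tcp_rot': array([-1.56096706,  0.22782456, -0.22719546]), 'wrist_force': array([1.31356672, 0.21796474, 0.72516325]), 'torque': array([-0.02279111,  0.01727599,  0.06891786]), 'width': 1.004962187586856} -0.0187
side [[368.79585352   0.         319.45226505]
 [  0.         368.79585352 197.92178657]
 [  0.           0.           1.        ]] [[-0.83969516 -0.30893312  0.44662329  0.20839878]
 [-0.5430453   0.47203973 -0.69446403  0.59014104]
 [ 0.003719   -0.82567477 -0.56413415  0.53555314]
 [ 0.          0.          0.          1.        ]]
top [[447.39951851   0.         315.22882604]
 [  0.         447.39951851 201.35989679]
 [  0.           0.           1.        ]] [[ 0.01281703 -0.99475628  0.1014676   0.4553778 ]
 [-0.99938938 -0.01604292 -0.03104028  0.06080552]
 [ 0.03250535 -0.1010078  -0.99435448  1.14012876]
 [ 0.          0.          0.          1.        ]]
```

View pics/side0.png

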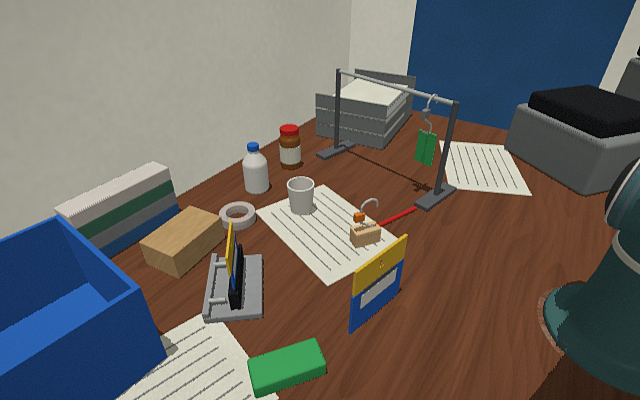

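View pics/top0.png

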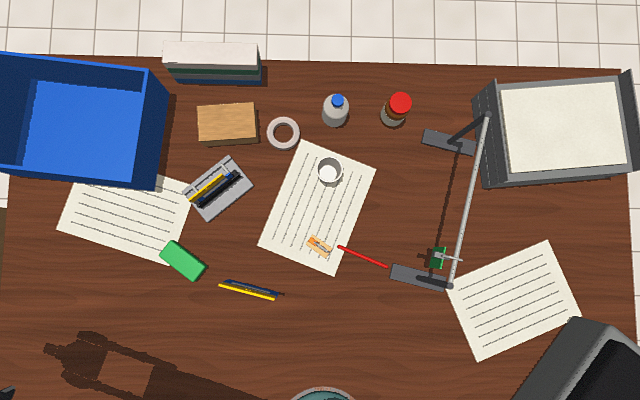

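The plate in the grey rack is at side (235,265) and top (212,190). A second, free-standing blue and yellow plate is at side (380,280) and top (250,290), and it looks larger. Next I'll enlarge and measure both.

```bash
cat > h.py <<'E'
import numpy as np,cv2
def load(n):
    return dict(np.load(n+".npz"))
def cloud(d):
    z=d["z_map"];v,u=np.mgrid[:400,:640]
    K=d["mtx"];p=np.stack([(u-K[0,2])/K[0,0]*z,(v-K[1,2])/K[1,1]*z,z],-1)
    T=d["world_from_camera"];w=p@T[:3,:3].T+T[:3,3]; w[z==0]=np.nan
    return w
def crop(d,u0,v0,u1,v1,k,fn):
    cv2.imwrite(fn,cv2.resize(d["image"][v0:v1,u0:u1,::-1],None,fx=k,fy=k,interpolation=cv2.INTER_CUBIC))
E
python3 - <<'E'
from h import *
s=load("side0");t=load("top0")
a=cv2.resize(s["image"][210:335,190:420],None,fx=3,fy=3,interpolation=2)
b=cv2.resize(t["image"][145:310,170:360],None,fx=3.6,fy=3.6,interpolation=2)
cv2.imwrite("pics/c1.png",a[:,:,::-1]);cv2.imwrite("pics/c2.png",b[:,:,::-1])
for n,d in (("s",s),("t",t)):
    w=cloud(d);im=cv2.cvtColor(d["image"],cv2.COLOR_RGB2HSV);H,S,V=im[...,0],im[...,1],im[...,2]
    v,u=np.mgrid[:400,:640]
    for nm,m in (("yel",(H>20)&(H<32)&(S>180)&(V>90)),("or",(H>8)&(H<17)&(S>200)&(V>120)),("green",(H>50)&(H<80)&(S>120)),("red",((H<4)|(H>176))&(S>200)&(V>100)),("blue",(H>105)&(H<120)&(S>150))):
        c,l,st,ce=cv2.connectedComponentsWithStats(m.astype(np.uint8))
        for i in range(1,c):
            if st[i,4]>12:
                p=w[l==i];p=p[~np.isnan(p[:,0])]
                if len(p): print(n,nm,st[i],np.round(np.percentile(p,[2,50,98],axis=0),3).tolist())
E
```

```text
s yel [225 221   9  55 287] [[0.556, 0.246, 0.1], [0.578, 0.288, 0.125], [0.614, 0.316, 0.137]]
s yel [ 352  234   56   62 1212] [[0.34, 0.121, 0.095], [0.357, 0.189, 0.123], [0.373, 0.239, 0.145]]
s or [354 212  11  11  70] [[0.46, 0.028, 0.064], [0.467, 0.037, 0.075], [0.476, 0.044, 0.083]]
s green [415 129  22  37 542] [[0.413, -0.255, 0.083], [0.435, -0.248, 0.123], [0.46, -0.241, 0.162]]
s green [ 248  338   78   60 2934] [[0.372, 0.308, 0.005], [0.414, 0.359, 0.03], [0.457, 0.405, 0.032]]
s red [280 125  19  11 157] [[0.773, -0.184, 0.106], [0.792, -0.157, 0.119], [0.817, -0.142, 0.121]]
s red [378 206  39  20 137] [[0.407, -0.154, 0.003], [0.43, -0.1, 0.008], [0.452, -0.046, 0.011]]
s blue [ 409    0   89   97 2920] [[0.536, -1.487, -0.133], [0.727, -1.476, 0.116], [0.932, -1.464, 0.307]]
s blue [475   0   6   6  13] [[0.637, -1.485, 0.307], [0.649, -1.479, 0.319], [0.661, -1.471, 0.327]]
s blue [521   0   8   7  18] [[0.434, -1.482, 0.316], [0.449, -1.477, 0.332], [0.463, -1.468, 0.339]]
s blue [ 493    0  128   96 3577] [[0.061, -1.485, 0.005], [0.247, -1.475, 0.189], [0.47,
[... 5001 characters left out ...]
86, 0.034]]
t blue [204  79  15   5  30] [[0.875, 0.281, 0.006], [0.876, 0.298, 0.021], [0.877, 0.315, 0.031]]
t blue [228  80  15   4  29] [[0.875, 0.219, 0.009], [0.876, 0.238, 0.024], [0.878, 0.253, 0.035]]
t blue [244  81  17   4  29] [[0.875, 0.173, 0.006], [0.876, 0.19, 0.018], [0.878, 0.213, 0.028]]
t blue [332  94  12  13 123] [[0.785, -0.03, 0.123], [0.797, -0.018, 0.13], [0.811, -0.007, 0.134]]
t blue [225 173   8  10  36] [[0.611, 0.229, 0.055], [0.621, 0.235, 0.082], [0.626, 0.245, 0.1]]
t blue [198 197   7   5  21] [[0.562, 0.295, 0.055], [0.566, 0.301, 0.073], [0.57, 0.304, 0.093]]
t blue [224 280  55  18 103] [[0.342, 0.116, 0.004], [0.356, 0.171, 0.028], [0.373, 0.237, 0.08]]
```

View pics/c1.png

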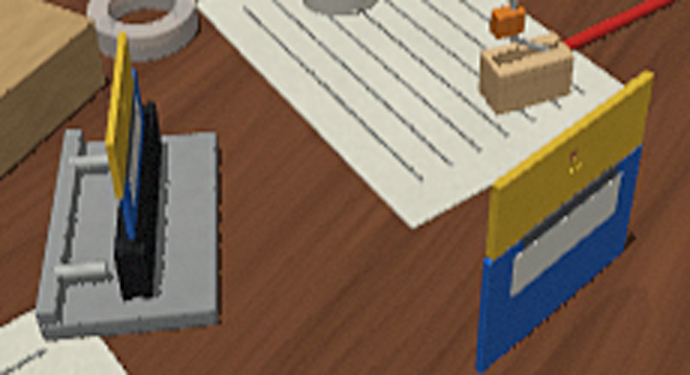

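View pics/c2.png

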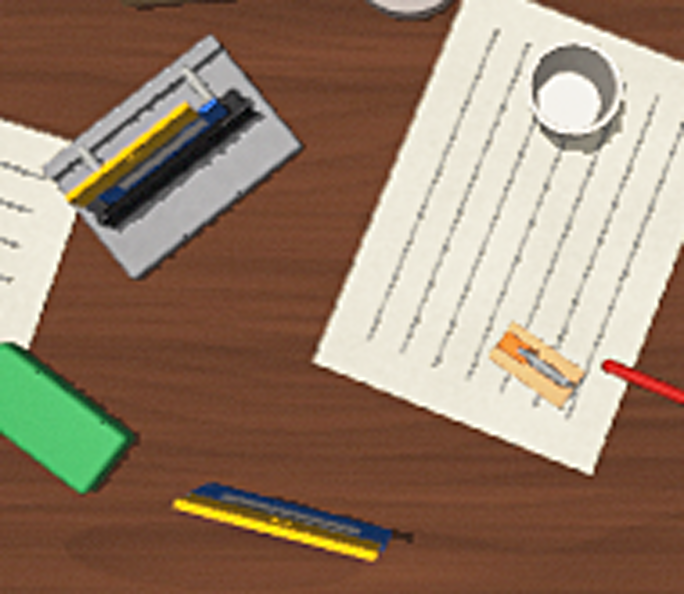

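Candidates for the plate are top (206,188), side (235,250), standing in the rack with a tab about 95 mm wide, and top (250,290), side (380,270), which is free-standing, about 123 mm wide and 148 mm tall. The one in the rack fits on size, on being in the rack, and on its top edge at about 136 mm, and the crops confirm it. Next I'll fit the poses by silhouette.

```bash
cat >> h.py <<'E'
from scipy.optimize import minimize
def proj(d,P):
    T=np.linalg.inv(d["world_from_camera"]);p=np.asarray(P)@T[:3,:3].T+T[:3,3];q=p@d["mtx"].T
    return q[:,:2]/q[:,2:]
def box(x,y,z0,z1,yaw,lx,ly):
    c,s=np.cos(yaw),np.sin(yaw);o=[]
    for a in(-.5,.5):
        for b in(-.5,.5):
            for z in(z0,z1): o.append([x+c*a*lx-s*b*ly,y+s*a*lx+c*b*ly,z])
    return np.array(o)
def hullmask(d,P,roi,k=8):
    u0,v0,u1,v1=roi
    q=(proj(d,P)-[u0-.5,v0-.5])*k-.5
    h=cv2.convexHull(np.float32(q))
    m=np.zeros(((v1-v0)*k,(u1-u0)*k),np.float32)
    cv2.fillConvexPoly(m,np.int32(np.round(h*16)),1.0,shift=4)
    return cv2.resize(m,(u1-u0,v1-v0),interpolation=cv2.INTER_AREA)
def hsv(d):
    return cv2.cvtColor(d["image"],cv2.COLOR_RGB2HSV).astype(int)
E
cat > fit.py <<'E'
from h import *
s=load("side0");t=load("top0")
Y=lambda i:((i[...,0]>19)&(i[...,0]<34)&(i[...,1]>150)&(i[...,2]>50)).astype(np.float32)
def fit(views,P,x0,steps):
    def f(x):
        return sum(((hullmask(d,P(x),r)-m)**2).sum() for d,r,m in views)
    b=None
    for k in range(3):
        sx=np.array([x0]+[np.array(x0)+np.eye(len(x0))[i]*steps[i]*(1 if k!=1 else -1) for i in range(len(x0))])
        r=minimize(f,x0,method="Nelder-Mead",options=dict(initial_simplex=sx,xatol=1e-5,fatol=1e-3))
        x0=r.x
    return r.x,r.fun
rs=(215,210,250,290);rt=(180,165,235,212)
Vs=(s,rs,Y(hsv(s)[rs[1]:rs[3],rs[0]:rs[2]]));Vt=(t,rt,Y(hsv(t)[rt[1]:rt[3],rt[0]:rt[2]]))
P=lambda x:box(x[0],x[1],.096,.136,x[2],.004,.096)
for n,v in(("s",[Vs]),("t",[Vt]),("both",[Vs,Vt])):
    print("tab",n,fit(v,P,[.585,.279,.68],[.01,.01,.1]),[a[2].sum() for a in v])
# orange
O=lambda i:((i[...,0]>6)&(i[...,0]<18)&(i[...,1]>195)&(i[...,2]>70)).astype(np.float32)
for n,d,r in (("s",s,(345,205,375,228)),("t",t,(300,230,335,262))):
    m=O(hsv(d)[r[1]:r[3],r[0]:r[2]]);print(m.astype(int).sum())
    print("grip",n,fit([(d,r,m)],lambda x:box(x[0],x[1],.0625,.0825,1.0,.022,.012),[.467,.037],[.01,.01]))
E
python3 fit.py
python3 - <<'E'
from h import *
s=load("side0");t=load("top0")
crop(t,295,225,345,265,14,"pics/c3.png");crop(s,335,190,390,255,9,"pics/c4.png")
for n,d in(("s",s),("t",t)):
    w=cloud(d)
    m=(abs(w[...,2]-.25)<.012)&(w[...,0]>.3)&(w[...,0]<.9)&(w[...,1]<-.1)&(w[...,1]>-.5)
    p=w[m];print(n,len(p),p.min(0),p.max(0),np.median(p[:,2]))
    l=cv2.fitLine(np.float32(p[:,:2]),cv2.DIST_HUBER,0,.01,.01).ravel();print(l, "at x=.6", l[3]+(0.6-l[2])*l[1]/l[0])
    # stand top
    m=(abs(w[...,2]-.038)<.004)&(abs(w[...,0]-.455)<.06)&(abs(w[...,1]-.02)<.06)
    p=np.float32(w[m][:,:2]);print("stand",len(p),cv2.minAreaRect(p*1000))
    # rack base
    m=(abs(w[...,0]-.59)<.12)&(abs(w[...,1]-.27)<.12)&(w[...,2]>.005)&(w[...,2]<.06)
    p=np.float32(w[m][:,:2]);print("rack",len(p),cv2.minAreaRect(p*1000))
E
```

```text
tab s (array([0.58845123, 0.27853077, 0.70714122]), np.float64(15.982666015625)) [np.float32(311.0)]
tab t (array([0.58762383, 0.27856905, 0.69743559]), np.float64(20.374755859375)) [np.float32(222.0)]
tab both (array([0.58836495, 0.27838056, 0.70460154]), np.float64(41.2373046875)) [np.float32(311.0), np.float32(222.0)]
88
grip s (array([0.46973735, 0.03149101]), np.float64(39.1962890625))
20
grip t (array([0.46908416, 0.0319199 ]), np.float64(26.285400390625))
s 620 [ 0.37715483 -0.32537867  0.23803692] [ 0.73976085 -0.22306963  0.25941106] 0.25177188313682436
[ 0.9712334  -0.23812948  0.55277514 -0.2719518 ] at x=.6 -0.2835305
stand 269 ((458.8257141113281, 17.347122192382812), (61.675933837890625, 32.6190185546875), 54.7413444519043)
rack 3517 ((623.08203125, 292.3768615722656), (161.49264526367188, 151.35159301757812), 40.1553840637207)
t 1022 [ 0.37608525 -0.32697544  0.23836471] [ 0.73858943 -0.22428285  0.25978564] 0.2535874744773317
[ 0.9706994  -0.24029702  0.54872626 -0.27417403] at x=.6 -0.28686687
stand 202 ((458.2085876464844, 16.33765411376953), (59.691688537597656, 29.924226760864258), 55.35504913330078)
rack 2132 ((590.4426879882812, 271.4046325683594), (239.08966064453125, 235.13693237304688), 0.08958416432142258)
```

View pics/c3.png

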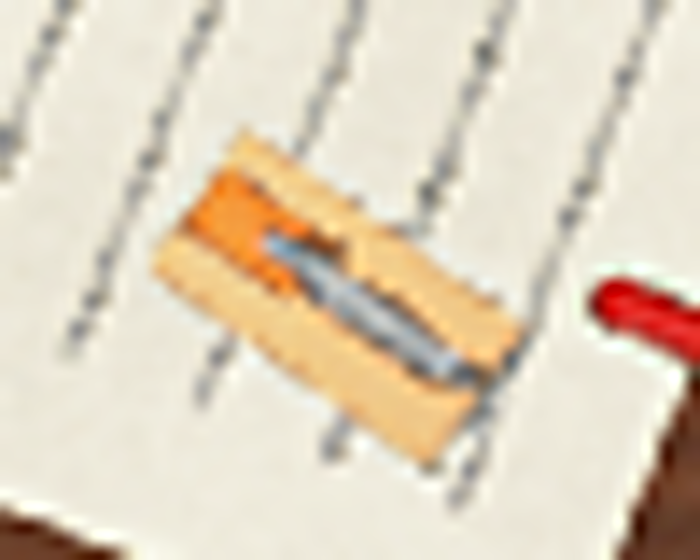

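View pics/c4.png

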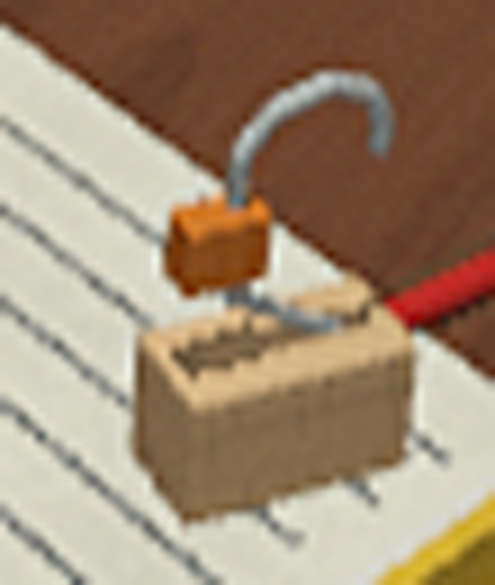

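```bash
cat > fit2.py <<'E'
from h import *
exec(open("fit.py").read().split("rs=(215")[0])
O=lambda i:((i[...,0]>6)&(i[...,0]<19)&(i[...,1]>175)&(i[...,2]>70)).astype(np.float32)
vs=[]
for n,d,r in (("s",s,(345,205,375,228)),("t",t,(300,230,335,262))):
    m=O(hsv(d)[r[1]:r[3],r[0]:r[2]]);print(m.astype(int).sum());vs.append((d,r,m))
    print("grip",n,fit([(d,r,m)],lambda x:box(x[0],x[1],.0625,.0825,.96,.022,.012),[.467,.035],[.01,.01]))
print(fit(vs,lambda x:box(x[0],x[1],.0625,.0825,x[2],.022,.012),[.467,.035,.96],[.01,.01,.1]))
W=lambda i:((i[...,0]>8)&(i[...,0]<22)&(i[...,1]>75)&(i[...,1]<175)).astype(np.float32)
for n,d,r in (("s",s,(345,215,385,255)),("t",t,(300,230,340,262))):
    m=W(hsv(d)[r[1]:r[3],r[0]:r[2]])
    print("stand",n,m.sum(),fit([(d,r,m)],lambda x:box(x[0],x[1],.0,.038,x[2],.06,.03),[.4585,.017,.96],[.01,.01,.1]))
# rack via depth
w=cloud(t)
m=(abs(w[...,0]-.59)<.11)&(abs(w[...,1]-.27)<.11)&(w[...,2]>.0)&(w[...,2]<.2)
img=np.zeros((400,640),np.uint8)
hs=hsv(t);g=m&(hs[...,1]<40)&(hs[...,2]>60)&(hs[...,2]<190)
c,l,st,ce=cv2.connectedComponentsWithStats(g.astype(np.uint8))
for i in range(1,c):
    if st[i,4]>15:
        p=w[l==i];print(st[i],np.round(np.percentile(p,[3,50,97],axis=0),3).tolist(),cv2.minAreaRect(np.float32(p[:,:2]*1000)))
E
python3 fit2.py
```

```text
102
grip s (array([0.46963599, 0.03200053]), np.float64(39.3037109375))
33
grip t (array([0.46904008, 0.0317406 ]), np.float64(15.0576171875))
(array([0.46926467, 0.03230894, 0.91541763]), np.float64(54.858642578125))
stand s 712.0 (array([0.45984682, 0.01606675, 0.99402764]), np.float64(157.443115234375))
stand t 221.0 (array([0.45837293, 0.01683809, 0.96914441]), np.float64(87.041015625))
[ 181  155   73   67 1528] [[0.529, 0.199, 0.012], [0.598, 0.264, 0.017], [0.669, 0.343, 0.032]] ((599.4267578125, 275.7204895019531), (106.8243408203125, 156.33604431152344), 40.88505172729492)
[203 177  24  20  64] [[0.572, 0.242, 0.07], [0.591, 0.268, 0.08], [0.615, 0.291, 0.101]] ((593.3873901367188, 266.1275939941406), (2.5090835094451904, 68.13309478759766), 40.459346771240234)
```

```bash
cat >> h.py <<'E'
from scipy.spatial.transform import Rotation as Ro
def Rdes(th,roll=0.):
    # tool x=hook x, y down, z=hook y
    return np.array([[np.cos(th),0,-np.sin(th)],[np.sin(th),0,np.cos(th)],[0,-1,0]])
def st():
    from workcell import bot
    q=bot.read_state();R=Ro.from_rotvec(q["tcp_rot"]).as_matrix();return q,R
def go(p,th):
    q,R=st();D=Rdes(th)
    rv=Ro.from_matrix(R.T@D).as_rotvec();dp=np.array(p)-q["tool_pos"]
    print("t",round(q["time"],2),"pos",q["tool_pos"].round(4),"yawx",np.arctan2(R[1,0],R[0,0]).round(4),"F",q["wrist_force"].round(2),"w",q["width"].round(3))
    print("shift in tool now",(R.T@dp).round(4),"turn rv",rv.round(4),"deg",np.degrees(np.linalg.norm(rv)).round(1), "shift in final tool",(D.T@dp).round(4))
E
python3 - <<'E'
from h import *
go([.4693,.032,.12],.965)
q,R=st();print(R.round(3))
E
```

```text
Traceback (most recent call last):
  File "h.py", line 40, in go
    print("t",round(q["time"],2),"pos",q["tool_pos"].round(4),"yawx",np.arctan2(R[1,0],R[0,0]).round(4),"F",q["wrist_force"].round(2),"w",q["width"].round(3))
                                                                                                                                          ^^^^^^^^^^^^^^^^
AttributeError: 'float' object has no attribute 'round'
```

```bash
sed -i 's/q\["width"\].round(3)/round(q["width"],3)/' h.py
python3 - <<'E'
from h import *
go([.4693,.032,.20],.965)
q,R=st();print(R.round(3))
E
```

```text
t 0.1 pos [0.1927 0.6462 0.23  ] yawx -0.2899 F [-1.03 -0.74 -0.59] w 1.001
shift in tool now [ 0.4406  0.0311 -0.5094] turn rv [ 0.0018 -1.2549 -0.0014] deg 71.9 shift in final tool [-0.3474  0.03   -0.5771]
[[ 0.958 -0.001  0.286]
 [-0.286 -0.002  0.958]
 [-0.    -1.    -0.002]]
```

```bash
sed -i 's/D=Rdes(th)$/D=Rdes(th)@np.diag([-1.,1.,-1.])/; s/"yawx",np.arctan2(R\[1,0\],R\[0,0\])/"hookyaw",np.arctan2(-R[1,0],-R[0,0])/' h.py
python3 -m handwheel '[[0.0367,0,-0.0425,0,0,0,1],[0.0367,0,-0.0425,0,0,0,1],[0.0367,0,-0.0425,0,0,0,1],[0.0367,0,-0.0425,0,0,0,1],[0.0367,0,-0.0425,0,0,0,1],[0.0367,0,-0.0425,0,0,0,1],[0.0367,0,-0.0425,0,0,0,1],[0.0367,0,-0.0425,0,0,0,1]]' 100
python3 -m handwheel '[[0.0367,0,-0.0425,0,0,0,1],[0.0367,0,-0.0425,0,0,0,1],[0.0367,0,-0.0425,0,0,0,1],[0.0367,0,-0.0425,0,0,0,1],[0,0,0,0,0.18,0,1],[0,0,0,0,0.18,0,1],[0,0,0,0,0.18,0,1],[0,0,0,0,0.18,0,1]]'
python3 -m handwheel '[[0,0,0,0,0.18,0,1],[0,0,0,0,0.18,0,1],[0,0,0,0,0.18,0,1],[0,0,0,0,0.18,0,1],[0,0,0,0,0.18,0,1],[0,0,0,0,0.18,0,1],[0,0,0,0,0.087,0,1],[0,0,0,0,0,0,1]]'
python3 - <<'E'
from h import *
go([.4693,.032,.06],.965)
E
```

```text
time: 1.1
tool_pos: [0.3773, 0.2353, 0.231]
tcp_rot: [-1.559, 0.227, -0.227]
wrist_force: [0.8, 0.5, 0.5]
width: 1.0
time: 2.1
tool_pos: [0.4688, 0.0321, 0.2308]
tcp_rot: [-1.422, 0.792, -0.791]
wrist_force: [-0.2, -0.0, -0.1]
width: 0.999
time: 3.1
tool_pos: [0.4688, 0.0323, 0.2309]
tcp_rot: [-0.86, 1.64, -1.639]
wrist_force: [-0.8, -0.3, -0.4]
width: 0.995
t 3.1 pos [0.4688 0.0323 0.2309] hookyaw 0.9658 F [-0.8  -0.29 -0.45] w 0.995
shift in tool now [-1.000e-04  1.709e-01  6.000e-04] turn rv [0.0006 0.0008 0.0005] deg 0.1 shift in final tool [-1.000e-04  1.709e-01  5.000e-04]
```

```bash
python3 -m handwheel '[[0,0.055,0.0003,0,0,0,1],[0,0.055,0.0002,0,0,0,1],[0,0.04,0,0,0,0,1],[0,0.022,0,0,0,0,1],[0,0,0,0,0,0,1],[0,0,0,0,0,0,0.4]]'
python3 - <<'E'
from h import *
from workcell import optics
go([.4693,.032,.0588],.965)
a=optics.read_camera("side");b=optics.read_camera("top")
crop(a,320,150,420,260,5,"pics/d1.png");crop(b,280,200,360,280,7,"pics/d2.png")
E
```

```text
time: 3.85
tool_pos: [0.4704, 0.032, 0.0602]
tcp_rot: [-0.858, 1.639, -1.64]
wrist_force: [0.7, 0.5, 0.4]
width: 0.815
t 3.85 pos [0.4704 0.032  0.0602] hookyaw 0.9656 F [0.74 0.54 0.43] w 0.815
shift in tool now [ 0.0006  0.0014 -0.0009] turn rv [-0.0011  0.0006 -0.0007] deg 0.1 shift in final tool [ 0.0006  0.0014 -0.0009]
```

View pics/d1.png

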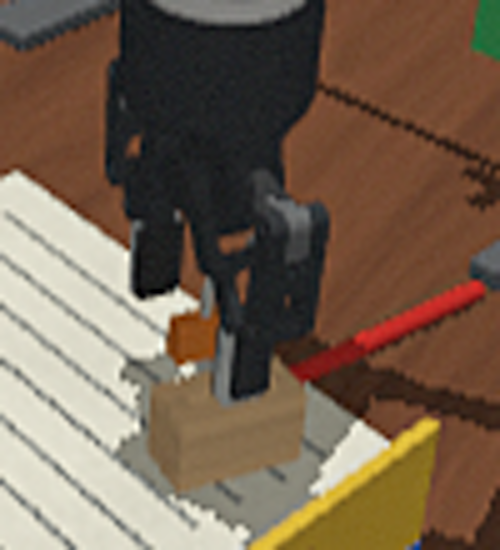

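View pics/d2.png

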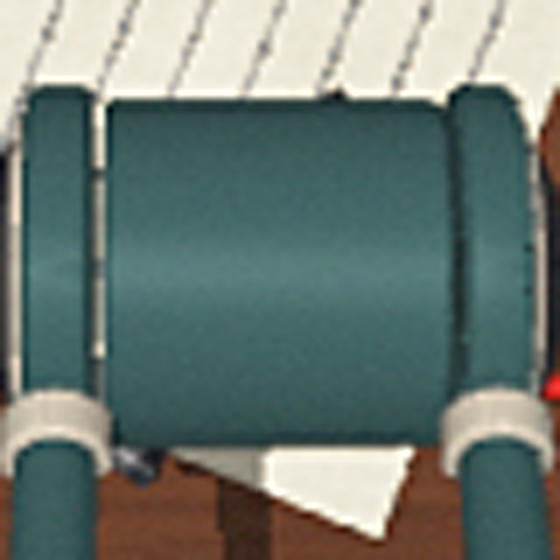

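The fingers straddle the orange block (crop (195,335)). I'll close them.

```bash
python3 -m handwheel '[[0,0.0014,-0.0009,0,0,0,0.4],[0,0,0,0,0,0,0.25],[0,0,0,0,0,0,0],[0,0,0,0,0,0,0],[0,0,0,0,0,0,0],[0,0,0,0,0,0,0]]' 60
python3 -m handwheel '[[0,0,0,0,0,0,0],[0,0,0,0,0,0,0]]' 110
python3 - <<'E'
from h import *
go([.4693,.032,.0588],.965)
E
```

```text
time: 4.7
tool_pos: [0.4694, 0.0324, 0.0583]
tcp_rot: [-0.858, 1.639, -1.64]
wrist_force: [0.9, -0.9, 2.8]
width: 0.129
time: 4.95
tool_pos: [0.4695, 0.0325, 0.0583]
tcp_rot: [-0.858, 1.639, -1.64]
wrist_force: [1.6, -1.5, 3.9]
width: 0.116
t 4.95 pos [0.4695 0.0325 0.0583] hookyaw 0.9649 F [ 1.59 -1.53  3.93] w 0.116
shift in tool now [ 0.0005 -0.0005  0.0001] turn rv [-0.0011 -0.0001 -0.0006] deg 0.1 shift in final tool [ 0.0005 -0.0005  0.0001]
```

```bash
python3 -m handwheel '[[0,-0.01,0,0,0,0,0],[0,-0.02,0,0,0,0,0],[0,-0.03,0,0,0,0,0],[0,-0.04,0,0,0,0,0],[0,-0.04,0,0,0,0,0],[0,-0.03,0,0,0,0,0],[0,0,0,0,0,0,0]]'
python3 - <<'E'
from h import *
from workcell import optics
go([.4693,.032,.22],.965)
a=optics.read_camera("side")
crop(a,320,60,420,190,4.5,"pics/e1.png");np.savez("e1.npz",**a)
E
```

```text
time: 5.82
tool_pos: [0.4698, 0.0328, 0.23]
tcp_rot: [-0.855, 1.638, -1.64]
wrist_force: [0.2, 0.4, -0.8]
width: 0.116
t 5.83 pos [0.4698 0.0328 0.23  ] hookyaw 0.9648 F [ 0.23  0.44 -0.79] w 0.116
shift in tool now [0.0009 0.01   0.    ] turn rv [-0.0026 -0.0002 -0.0025] deg 0.2 shift in final tool [0.0009 0.01   0.    ]
```

View pics/e1.png

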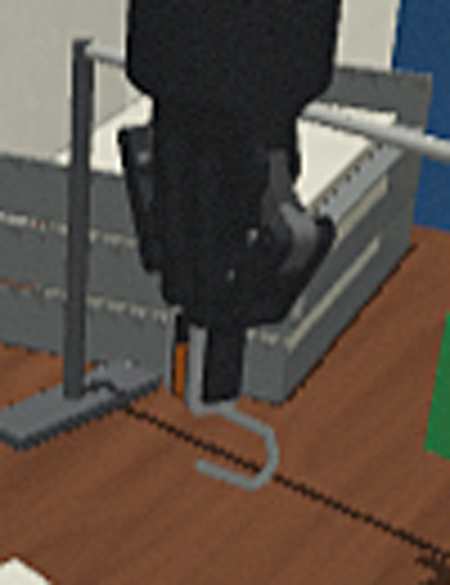

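Hook is out of the stand and held. Now go to a spot in front of the tab.

Run:
```python
from h import *
hole=np.array([.5883,.2784]);th=.7037;xd=np.array([np.cos(th),np.sin(th)])
p=hole-.040*xd
print(p);go([p[0],p[1],.23],th)
```

```text
[0.55780187 0.25251827]
t 5.88 pos [0.4686 0.0327 0.228 ] hookyaw 0.9648 F [-0.   -0.48 -1.37] w 0.118
shift in tool now [-0.2315 -0.0019 -0.0519] turn rv [ 1.000e-04  2.611e-01 -4.000e-04] deg 15.0 shift in final tool [-0.2103 -0.002  -0.1099]
```

```bash
python3 -m handwheel '[[-0.04,0,-0.009,0,0,0,0],[-0.05,0,-0.011,0,0,0,0],[-0.05,0,-0.011,0,0,0,0],[-0.05,0,-0.011,0,0,0,0],[-0.0415,0,-0.0099,0,0.13,0,0],[0,0,0,0,0.131,0,0],[0,0,0,0,0,0,0],[0,0,0,0,0,0,0]]'
python3 - <<'E'
from h import *
hole=np.array([.5883,.2784]);th=.7037;xd=np.array([np.cos(th),np.sin(th)])
p=hole-.028*xd
go([p[0],p[1],.1505],th)
E
```

```text
time: 6.88
tool_pos: [0.5569, 0.2516, 0.226]
tcp_rot: [-0.671, 1.813, -1.813]
wrist_force: [-0.4, 1.0, -0.6]
width: 0.114
t 6.88 pos [0.5569 0.2516 0.226 ] hookyaw 0.7055 F [-0.41  1.01 -0.62] w 0.114
shift in tool now [-0.0135  0.0755 -0.    ] turn rv [0.0011 0.0018 0.0031] deg 0.2 shift in final tool [-0.0132  0.0755 -0.0001]
```

```bash
python3 -m handwheel '[[0,0.03,0,0,0,0,0],[0,0.03,0,0,0,0,0],[0,0.0145,0,0,0,0,0],[0,0,0,0,0,0,0],[0,0,0,0,0,0,0]]'
cat > view.py <<'E'
import sys
from h import *
from workcell import optics
n=sys.argv[1]
hole=np.array([.5883,.2784]);th=.7037;xd=np.array([np.cos(th),np.sin(th)])
a=optics.read_camera("side");b=optics.read_camera("top")
q,R=st();c=q["tool_pos"]+[0,0,.0142]
M=np.stack([-R[:,0],-R[:,2],-R[:,1]],1)
pts=np.array([(-2,-45),(-28,-60),(-34,-58),(-38,-50),(-34,-36),(-4,-16),(-4,-10)])/1000.
W=c+np.stack([pts[:,0],0*pts[:,0],pts[:,1]],1)@M.T
for d,nm,r,k in((a,"s",(190,180,290,290),5),(b,"t",(170,140,260,230),6)):
    im=cv2.resize(d["image"][r[1]:r[3],r[0]:r[2],::-1],None,fx=k,fy=k,interpolation=cv2.INTER_CUBIC)
    im2=im.copy()
    qq=((proj(d,W)-[r[0]-.5,r[1]-.5])*k-.5).astype(int)
    cv2.polylines(im2,[qq],False,(255,0,255),1)
    hq=((proj(d,[[hole[0],hole[1],.12]])-[r[0]-.5,r[1]-.5])*k-.5).astype(int)[0]
    cv2.circle(im2,tuple(map(int,hq)),4,(0,255,0),1)
    cv2.imwrite(f"pics/{n}{nm}.png",np.vstack([im,im2]) if 0 else im); cv2.imwrite(f"pics/{n}{nm}o.png",im2)
np.savez(n+"s.npz",**a);np.savez(n+"t.npz",**b)
d=W[0][:2]-hole;print("tip in plate: x %.4f y %.4f z %.4f"%(d@xd,d@[-xd[1],xd[0]],W[0][2]-.026))
p=hole-.002*xd; go([p[0],p[1],.1505],th)
E
python3 view.py f
```

```text
time: 7.5
tool_pos: [0.5589, 0.2525, 0.1547]
tcp_rot: [-0.664, 1.812, -1.812]
wrist_force: [1.2, -0.2, -1.6]
width: 0.119
tip in plate: x -0.0407 y -0.0008 z 0.0983
t 7.6 pos [0.5592 0.2527 0.1551] hookyaw 0.7039 F [ 0.07  0.57 -0.73] w 0.118
shift in tool now [-0.0368  0.0047 -0.0007] turn rv [-0.0009  0.0002 -0.0027] deg 0.2 shift in final tool [-0.0369  0.0046 -0.0007]
```

View pics/fso.png

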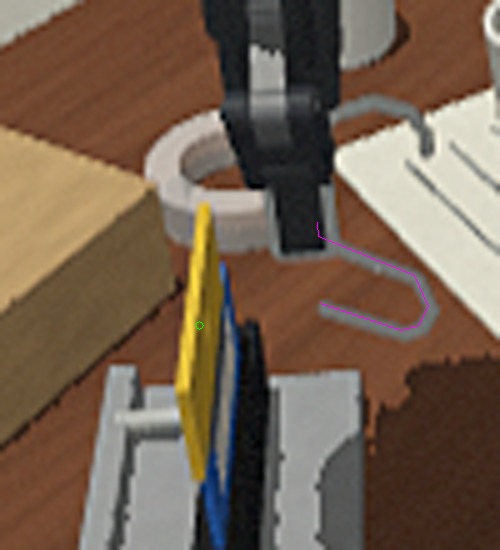

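View pics/fs.png

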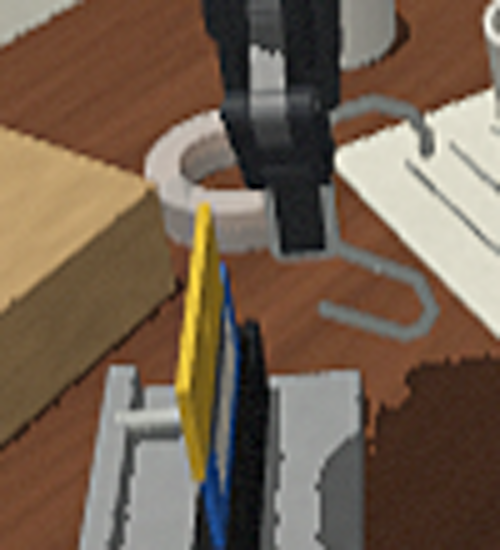

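View pics/fto.png

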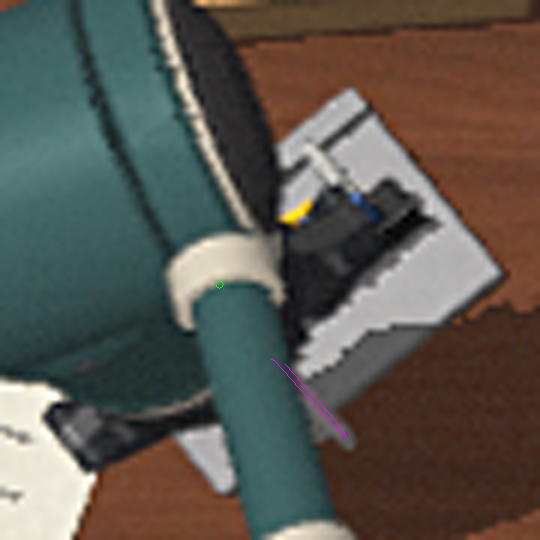

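The side picture shows the hook's drawn outline lying on the real wire to within a pixel, with the tip at crop (322,306) and the tab's middle near (200,325). I'll advance now.

```bash
python3 -m handwheel '[[-0.008,0.002,-0.0007,0,0,0,0],[-0.012,0.002,0,0,0,0,0],[-0.008,0,0,0,0,0,0],[-0.004,0,0,0,0,0,0],[0,0,0,0,0,0,0],[0,0,0,0,0,0,0]]'
python3 view.py g
```

```text
time: 8.35
tool_pos: [0.5818, 0.2735, 0.1493]
tcp_rot: [-0.666, 1.813, -1.813]
wrist_force: [0.4, -0.0, -0.1]
width: 0.119
tip in plate: x -0.0102 y 0.0004 z 0.0925
t 8.45 pos [0.5818 0.2734 0.1493] hookyaw 0.7037 F [ 0.27 -0.48 -1.31] w 0.117
shift in tool now [-0.0062 -0.0012  0.0004] turn rv [ 0.     -0.      0.0002] deg 0.0 shift in final tool [-0.0062 -0.0012  0.0004]
```

View pics/gso.png

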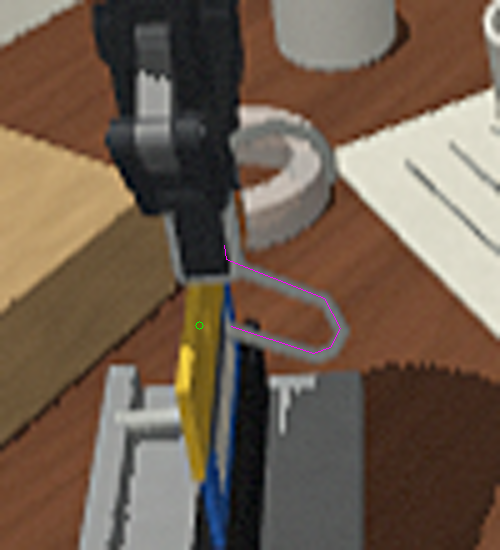

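```bash
for i in 1; do python3 -m handwheel '[[-0.002,-0.0005,0.0002,0,0,0,0],[-0.002,-0.0005,0.0002,0,0,0,0],[0,0,0,0,0,0,0]]';done
python3 -c "
from h import *
go([0,0,0],0)"
python3 -m handwheel '[[-0.002,0,0,0,0,0,0],[-0.002,0,0,0,0,0,0],[0,0,0,0,0,0,0]]'
python3 -m handwheel '[[-0.002,0,0,0,0,0,0],[0,0,0,0,0,0,0]]'
python3 view.py i
```

```text
time: 8.82
tool_pos: [0.5856, 0.276, 0.1506]
tcp_rot: [-0.665, 1.813, -1.813]
wrist_force: [0.1, -0.1, 0.4]
width: 0.116
t 8.82 pos [0.5856 0.276  0.1506] hookyaw 0.7038 F [ 0.07 -0.05  0.4 ] w 0.116
shift in tool now [ 0.6251  0.1503 -0.1685] turn rv [ 0.000e+00  7.038e-01 -4.000e-04] deg 40.3 shift in final tool [0.5856 0.1506 0.276 ]
time: 9.2
tool_pos: [0.5885, 0.2786, 0.1504]
tcp_rot: [-0.666, 1.813, -1.813]
wrist_force: [0.2, 0.5, -1.0]
width: 0.114
time: 9.45
tool_pos: [0.59, 0.2798, 0.1504]
tcp_rot: [-0.666, 1.813, -1.813]
wrist_force: [-0.3, 0.3, -1.0]
width: 0.117
tip in plate: x 0.0001 y -0.0000 z 0.0935
t 9.55 pos [0.5899 0.2797 0.1503] hookyaw 0.7038 F [-0.8  -0.04 -1.48] w 0.118
shift in tool now [ 0.0041 -0.0002 -0.    ] turn rv [0.     0.0001 0.0001] deg 0.0 shift in final tool [ 0.0041 -0.0002 -0.    ]
```

View pics/is.png

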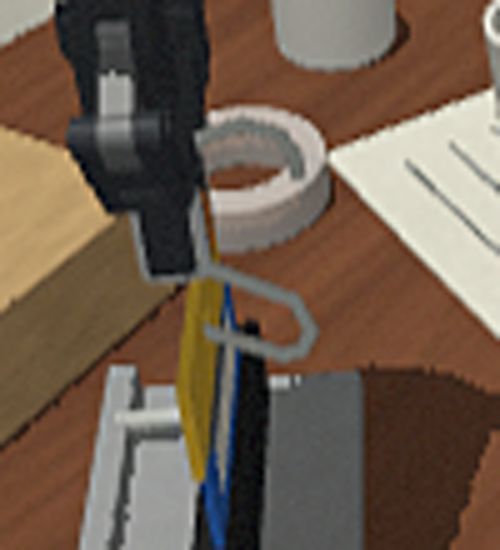

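The side picture shows the tip at crop (205,328), on the tab's middle, with no noticeable push. I'll continue along the wire's 30° line.

```bash
python3 -m handwheel '[[-0.002,-0.001,0,0,0,0,0],[0,0,0,0,0,0,0]]'
python3 -m handwheel '[[-0.002,-0.0012,0,0,0,0,0],[0,0,0,0,0,0,0]]'
python3 view.py j
```

```text
time: 9.8
tool_pos: [0.5917, 0.2812, 0.1516]
tcp_rot: [-0.665, 1.813, -1.813]
wrist_force: [0.1, -0.5, -0.8]
width: 0.114
time: 10.05
tool_pos: [0.5932, 0.2825, 0.1528]
tcp_rot: [-0.665, 1.813, -1.813]
wrist_force: [-0.3, 0.4, -0.4]
width: 0.112
tip in plate: x 0.0041 y -0.0000 z 0.0958
t 10.15 pos [0.593  0.2823 0.1526] hookyaw 0.7039 F [ 0.27  0.33 -0.68] w 0.11
shift in tool now [ 0.0081  0.0021 -0.    ] turn rv [-0.      0.0002 -0.    ] deg 0.0 shift in final tool [ 0.0081  0.0021 -0.    ]
```

View pics/js.png

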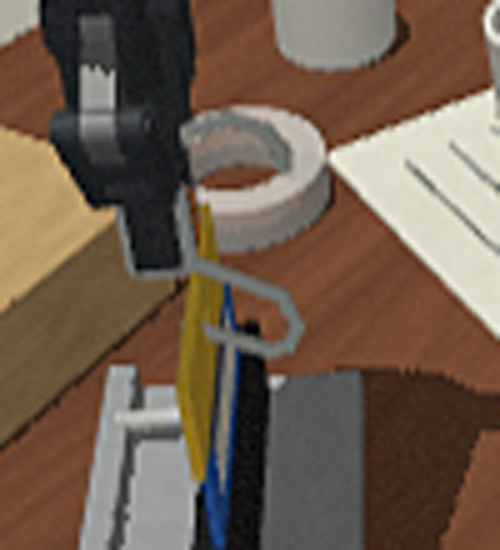

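The visible end of the wire stays at (205,328) on the tab while the hook advances, and there is no force, so it is in the hole. Continuing.

```bash
python3 -m handwheel '[[-0.002,-0.0012,0,0,0,0,0],[-0.002,-0.0011,0,0,0,0,0],[0,0,0,0,0,0,0]]'
python3 -m handwheel '[[-0.002,-0.0012,0,0,0,0,0],[-0.002,-0.0011,0,0,0,0,0],[0,0,0,0,0,0,0]]'
python3 -m handwheel '[[-0.002,-0.0012,0,0,0,0,0],[-0.002,-0.0011,0,0,0,0,0],[0,0,0,0,0,0,0]]'
python3 view.py k
```

```text
time: 10.52
tool_pos: [0.5963, 0.2851, 0.1551]
tcp_rot: [-0.665, 1.813, -1.813]
wrist_force: [-0.4, 0.6, -0.9]
width: 0.113
time: 10.9
tool_pos: [0.5993, 0.2877, 0.1574]
tcp_rot: [-0.665, 1.813, -1.813]
wrist_force: [0.3, 0.5, -0.3]
width: 0.114
time: 11.28
tool_pos: [0.6023, 0.2902, 0.1597]
tcp_rot: [-0.665, 1.813, -1.813]
wrist_force: [-0.2, 0.6, 0.3]
width: 0.117
tip in plate: x 0.0161 y 0.0000 z 0.1027
t 11.38 pos [0.6021 0.2901 0.1595] hookyaw 0.7038 F [-0.77 -0.04 -1.58] w 0.114
shift in tool now [0.0201 0.009  0.    ] turn rv [0.     0.0001 0.    ] deg 0.0 shift in final tool [0.0201 0.009  0.    ]
```

View pics/ks.png

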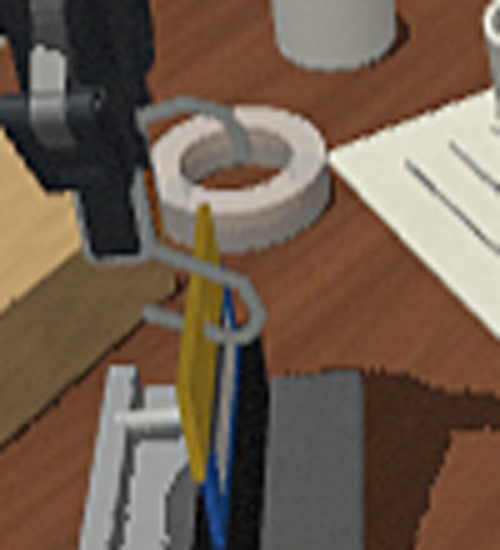

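The tip has come out on the far side at crop (148,312). I'll go on to the bend, then lift slowly.

```bash
python3 -m handwheel '[[-0.002,-0.0012,0,0,0,0,0],[-0.002,-0.0011,0,0,0,0,0],[-0.002,-0.0011,0,0,0,0,0],[0,0,0,0,0,0,0]]'
python3 -m handwheel '[[-0.002,-0.0012,0,0,0,0,0],[-0.002,-0.0011,0,0,0,0,0],[0,0,0,0,0,0,0]]'
python3 -m handwheel '[[0,-0.001,0,0,0,0,0],[0,-0.001,0,0,0,0,0],[0,-0.001,0,0,0,0,0],[0,0,0,0,0,0,0]]'
python3 -m handwheel '[[0,-0.001,0,0,0,0,0],[0,-0.001,0,0,0,0,0],[0,-0.001,0,0,0,0,0],[0,0,0,0,0,0,0]]'
python3 view.py l
```

```text
time: 11.88
tool_pos: [0.6069, 0.2942, 0.1631]
tcp_rot: [-0.665, 1.813, -1.813]
wrist_force: [-0.4, 0.1, -1.0]
width: 0.118
time: 12.25
tool_pos: [0.61, 0.2967, 0.1654]
tcp_rot: [-0.665, 1.813, -1.813]
wrist_force: [-0.3, 0.4, -0.3]
width: 0.114
time: 12.75
tool_pos: [0.6097, 0.2966, 0.1682]
tcp_rot: [-0.666, 1.813, -1.813]
wrist_force: [0.2, 0.2, -0.8]
width: 0.118
time: 13.25
tool_pos: [0.6096, 0.2965, 0.1711]
tcp_rot: [-0.666, 1.813, -1.813]
wrist_force: [0.5, -0.1, -1.6]
width: 0.115
tip in plate: x 0.0260 y -0.0000 z 0.1143
t 13.35 pos [0.6097 0.2965 0.1711] hookyaw 0.7038 F [ 0.19 -0.3  -2.72] w 0.113
shift in tool now [ 0.03    0.0206 -0.    ] turn rv [-0.      0.0001  0.0001] deg 0.0 shift in final tool [ 0.03    0.0206 -0.    ]
```

View pics/ls.png

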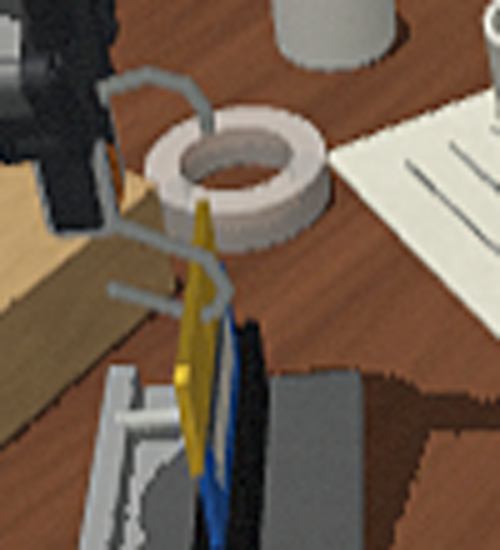

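```bash
python3 -m handwheel '[[0,-0.0015,0,0,0,0,0],[0,-0.0015,0,0,0,0,0],[0,-0.0015,0,0,0,0,0],[0,-0.0015,0,0,0,0,0]]'
python3 -m handwheel '[[0,-0.002,0,0,0,0,0],[0,-0.002,0,0,0,0,0],[0,-0.002,0,0,0,0,0],[0,-0.002,0,0,0,0,0]]'
python3 view.py m
```

```text
time: 13.85
tool_pos: [0.6097, 0.2966, 0.1774]
tcp_rot: [-0.666, 1.813, -1.813]
wrist_force: [-0.2, -0.5, -3.0]
width: 0.111
time: 14.35
tool_pos: [0.6097, 0.2966, 0.1854]
tcp_rot: [-0.666, 1.813, -1.813]
wrist_force: [0.3, -0.1, -2.7]
width: 0.121
tip in plate: x 0.0263 y -0.0001 z 0.1288
t 14.45 pos [0.6099 0.2967 0.1856] hookyaw 0.7038 F [-0.01  0.86 -1.72] w 0.115
shift in tool now [ 0.0303  0.0351 -0.0001] turn rv [-0.0002  0.0001 -0.0006] deg 0.0 shift in final tool [ 0.0303  0.0351 -0.0001]
```

View pics/ms.png

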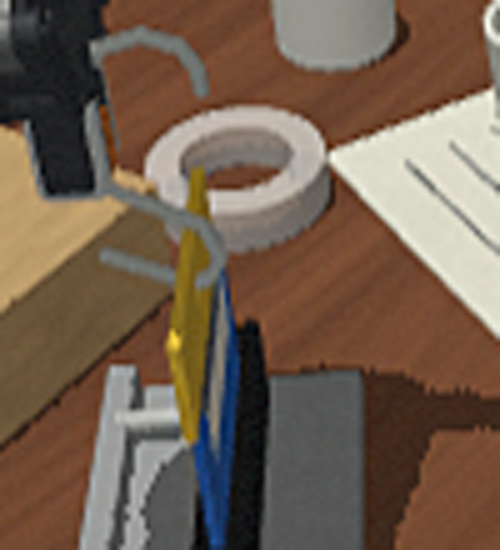

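The plate is rising on the hook. Lifting further.

```bash
python3 -m handwheel '[[0,-0.0025,0,0,0,0,0],[0,-0.0025,0,0,0,0,0],[0,-0.0025,0,0,0,0,0],[0,-0.0025,0,0,0,0,0],[0,-0.0025,0,0,0,0,0],[0,-0.0025,0,0,0,0,0],[0,-0.0025,0,0,0,0,0],[0,-0.0025,0,0,0,0,0]]'
python3 -m handwheel '[[0,-0.003,0,0,0,0,0],[0,-0.003,0,0,0,0,0],[0,-0.003,0,0,0,0,0],[0,-0.003,0,0,0,0,0],[0,-0.003,0,0,0,0,0],[0,-0.003,0,0,0,0,0],[0,-0.003,0,0,0,0,0],[0,-0.003,0,0,0,0,0]]'
python3 view.py n
```

```text
time: 15.45
tool_pos: [0.6096, 0.2966, 0.2054]
tcp_rot: [-0.666, 1.813, -1.813]
wrist_force: [-0.2, -0.0, -2.9]
width: 0.114
time: 16.45
tool_pos: [0.6097, 0.2966, 0.2294]
tcp_rot: [-0.666, 1.813, -1.813]
wrist_force: [-0.1, 0.6, -2.2]
width: 0.113
tip in plate: x 0.0264 y -0.0001 z 0.1730
t 16.55 pos [0.61   0.2967 0.2298] hookyaw 0.7038 F [ 0.25  0.36 -2.65] w 0.113
shift in tool now [ 0.0304  0.0792 -0.0001] turn rv [-0.0002  0.0001 -0.0008] deg 0.0 shift in final tool [ 0.0303  0.0793 -0.0001]
```

View pics/ns.png

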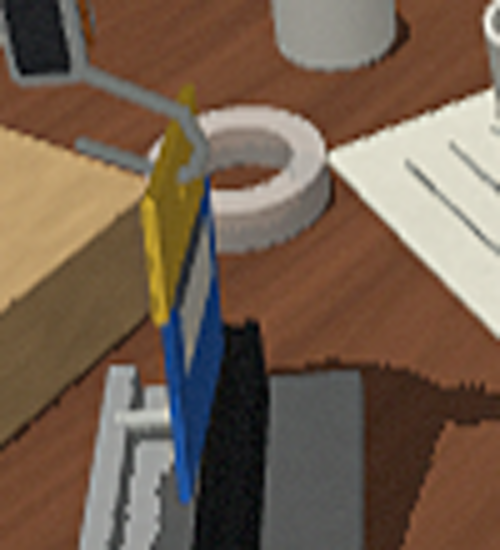

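```bash
python3 -m handwheel '[[0,-0.006,0,0,0,0,0],[0,-0.01,0,0,0,0,0],[0,-0.012,0,0,0,0,0],[0,-0.012,0,0,0,0,0],[0,-0.012,0,0,0,0,0],[0,-0.01,0,0,0,0,0],[0,-0.006,0,0,0,0,0],[0,-0.003,0,0,0,0,0]]'
python3 - <<'E'
from h import *
from scipy.optimize import least_squares
out=[]
for n in("side0","top0"):
    d=load(n);w=cloud(d)
    m=(abs(w[...,2]-.25)<.02)&(w[...,0]>.40)&(w[...,0]<.72)&(abs(w[...,1]-(-.2855-.247*(w[...,0]-.6)))<.02)
    v,u=np.nonzero(m)
    P=w[m]
    # bin along rail, image centroid
    C=[]
    ss=P[:,0]
    if n=="top0":
        for r in range(v.min()+3,v.max()-3):
            k=u[v==r]
            if 3<=len(k)<=9: C.append([k.mean(),r])
    else:
        for c in range(u.min()+3,u.max()-3):
            k=v[u==c]
            if 3<=len(k)<=9: C.append([c,k.mean()])
    C=np.array(C)
    def line(p):
        x=np.array([.38,.74]);return np.stack([x,p[0]+p[1]*(x-.6),0*x+.25],1)
    def res(p):
        a,b=proj(d,line(p));t=(b-a)/np.linalg.norm(b-a)
        return (C[:,0]-a[0])*t[1]-(C[:,1]-a[1])*t[0]
    r=least_squares(res,[-.2855,-.247],loss="soft_l1",x_scale=[.01,.1]);print(n,len(C),r.x,np.abs(res(r.x)).mean())
    # posts: points near tops
    m=(w[...,2]>.05)&(w[...,2]<.235)&(abs(w[...,1]-(-.2855-.247*(w[...,0]-.6)))<.025)
    P=w[m];
    for lo,hi in((.34,.41),(.70,.78)):
        q=P[(P[:,0]>lo)&(P[:,0]<hi)];print(len(q),np.median(q,axis=0) if len(q) else "")
E
python3 view.py o
```

```text
time: 17.55
tool_pos: [0.6098, 0.2966, 0.3006]
tcp_rot: [-0.665, 1.813, -1.813]
wrist_force: [-0.2, -0.5, -3.0]
width: 0.115
side0 102 [-0.28853059 -0.24681076] 0.20835624788459686
448 [ 0.3828564  -0.22964194  0.15100195]
284 [ 0.73054796 -0.31534749  0.148359  ]
top0 145 [-0.28827298 -0.24433335] 0.20359955918904388
157 [ 0.38437945 -0.22964047  0.15552975]
220 [ 0.72849466 -0.31558489  0.15473168]
tip in plate: x 0.0261 y 0.0000 z 0.2435
t 17.65 pos [0.6097 0.2966 0.3003] hookyaw 0.7038 F [ 0.81  0.33 -2.83] w 0.117
shift in tool now [ 0.0301  0.1498 -0.    ] turn rv [-0.      0.0001 -0.0001] deg 0.0 shift in final tool [0.0301 0.1498 0.    ]
```

View pics/os.png

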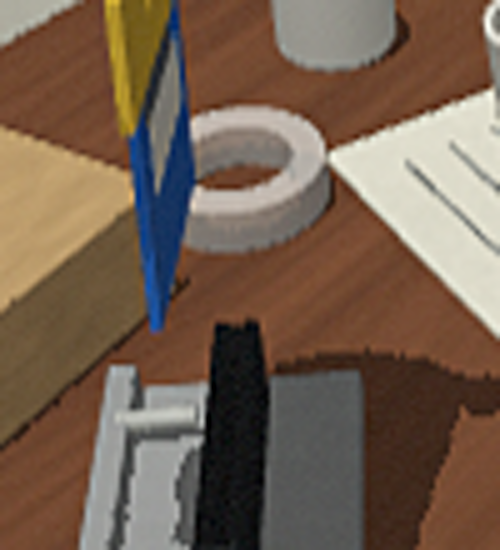

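```bash
python3 -m handwheel '[[0.0033,0,0.0038,0,0,0,0],[0.0066,0,0.0075,0,0,0,0],[0.0098,0,0.0113,0,0,0,0],[0.0131,0,0.0151,0,0,0,0],[0.0164,0,0.0189,0,0,0,0],[0.0197,0,0.0226,0,0,0,0],[0.0227,0,0.0261,0,0,0,0],[0.0227,0,0.0261,0,0,0,0]]'
python3 -m handwheel '[[0.0227,0,0.0261,0,0,0,0],[0.0227,0,0.0261,0,0,0,0],[0.0227,0,0.0261,0,0,0,0],[0.0227,0,0.0261,0,0,0,0],[0.0227,0,0.0261,0,0,0,0],[0.0227,0,0.0261,0,0,0,0],[0.0197,0,0.0226,0,0,0,0],[0.0164,0,0.0189,0,0,0,0]]'
python3 -m handwheel '[[0.0131,0,0.0151,0,0,0,0],[0.0098,0,0.0113,0,0,0,0],[0.0066,0,0.0075,0,0,0,0],[0.0033,0,0.0038,0,0,0,0],[0,0,0,0,0,0,0]]'
python3 -m handwheel '[[0,0,0,0,-0.04,0,0],[0,0,0,0,-0.08,0,0],[0,0,0,0,-0.1,0,0],[0,0,0,0,-0.1,0,0],[0,0,0,0,-0.1,0,0],[0,0,0,0,-0.1,0,0],[0,0,0,0,-0.07,0,0],[0,0,0,0,-0.036,0,0]]'
cat > rv.py <<'E'
import sys
from h import *
from workcell import optics
n=sys.argv[1]
H=np.array([.5808,-.2837]);th=1.3299;rx=np.array([np.cos(th),np.sin(th)])
a=optics.read_camera("side");b=optics.read_camera("top")
q,R=st();c=q["tool_pos"]+[0,0,.0142]
M=np.stack([-R[:,0],-R[:,2],-R[:,1]],1)
pts=np.array([(-2,-45),(-28,-60),(-34,-58),(-38,-50),(-34,-36),(-4,-16),(-4,-10),(-4,10),(-4,24),(-12,34),(-26,38),(-37,33),(-41,24),(-41,17)])/1000.
W=c+np.stack([pts[:,0],0*pts[:,0],pts[:,1]],1)@M.T
ry=np.array([-rx[1],rx[0]])
L=np.array([[*(H+.1*ry),.25],[*(H-.1*ry),.25]])
for d,nm,r,k in((a,"s",(300,30,460,180),4),(b,"t",(350,80,490,230),4)):
    im=cv2.resize(d["image"][r[1]:r[3],r[0]:r[2],::-1],None,fx=k,fy=k,interpolation=cv2.INTER_CUBIC)
    cv2.imwrite(f"pics/{n}{nm}.png",im)
    for X,col in((W,(255,0,255)),(L,(0,255,0))):
        qq=((proj(d,X)-[r[0]-.5,r[1]-.5])*k-.5).astype(int)
        cv2.polylines(im,[qq],False,col,1)
    cv2.imwrite(f"pics/{n}{nm}o.png",im)
seat=c+M@np.array([-.026,0,.030]);e=seat[:2]-H
print("seat in rail: x %.4f y %.4f z %.4f"%(e@rx,e@ry-.025,seat[2]))
p=H+.026*rx; go([p[0],p[1],.2058],th)
E
python3 rv.py p
```

```text
time: 18.65
tool_pos: [0.6073, 0.1198, 0.3004]
tcp_rot: [-0.665, 1.813, -1.814]
wrist_force: [0.8, 0.1, -2.8]
width: 0.115
time: 19.65
tool_pos: [0.6034, -0.1428, 0.3004]
tcp_rot: [-0.665, 1.814, -1.815]
wrist_force: [1.0, -0.1, -2.4]
width: 0.114
time: 20.27
tool_pos: [0.6039, -0.1899, 0.3001]
tcp_rot: [-0.666, 1.813, -1.813]
wrist_force: [-0.3, 0.0, -2.5]
width: 0.114
time: 21.28
tool_pos: [0.6039, -0.1892, 0.3002]
tcp_rot: [-1.086, 1.383, -1.383]
wrist_force: [0.4, -0.5, -2.4]
width: 0.113
seat in rail: x 0.0710 y -0.0250 z 0.3444
t 21.38 pos [ 0.6039 -0.1895  0.3002] hookyaw 1.3304 F [-0.04 -0.32 -2.41] w 0.112
shift in tool now [0.071  0.0944 0.    ] turn rv [ 0.0001  0.0005 -0.0002] deg 0.0 shift in final tool [0.071  0.0944 0.    ]
```

View pics/pso.png

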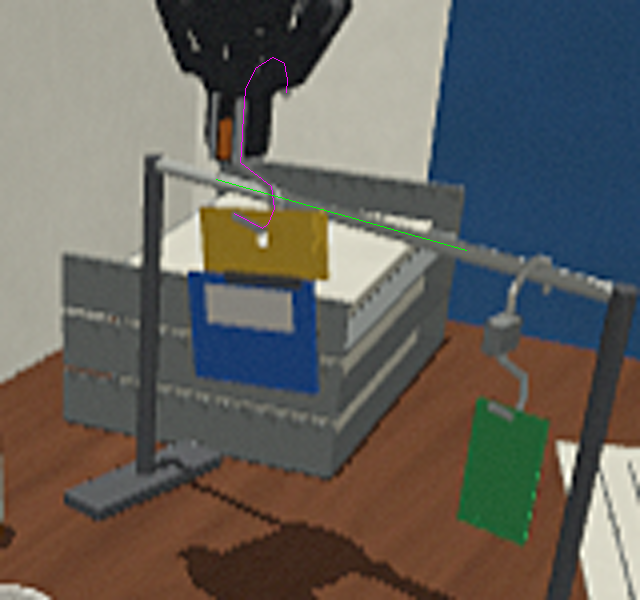

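View pics/pto.png

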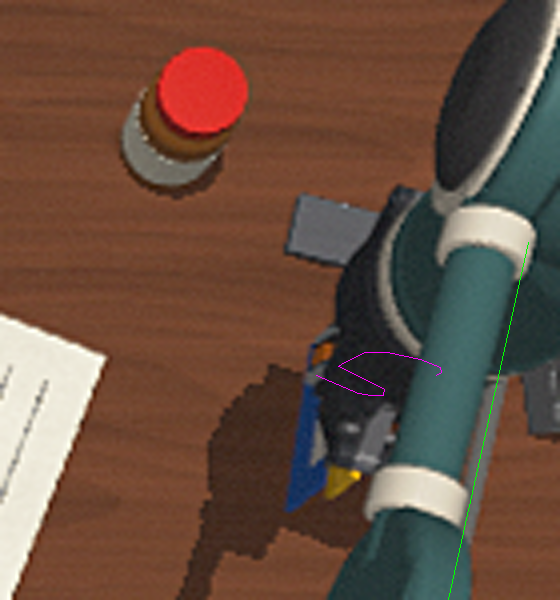

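The side picture shows the plate hanging on the hook, with the tab's hole near crop (262,238), and the fitted rail line lies on the rail. Moving over the rail.

```bash
python3 -m handwheel '[[0.004,0.003,0,0,0,0,0],[0.008,0.006,0,0,0,0,0],[0.011,0.008,0,0,0,0,0],[0.012,0.008,0,0,0,0,0],[0.012,0.008,0,0,0,0,0],[0.011,0.007,0,0,0,0,0],[0.008,0.004,0,0,0,0,0],[0.005,0.002,0,0,0,0,0]]'
python3 -m handwheel '[[0,0,0,0,0,0,0],[0,0.004,0,0,0,0,0],[0,0.004,0,0,0,0,0],[0,0.004,0,0,0,0,0],[0,0,0,0,0,0,0]]'
python3 rv.py r
```

```text
time: 22.38
tool_pos: [0.5867, -0.2596, 0.2539]
tcp_rot: [-1.085, 1.385, -1.385]
wrist_force: [-0.7, 0.2, -3.0]
width: 0.118
time: 23.0
tool_pos: [0.5866, -0.2587, 0.2414]
tcp_rot: [-1.086, 1.385, -1.383]
wrist_force: [0.1, -0.1, -3.2]
width: 0.113
seat in rail: x -0.0005 y -0.0250 z 0.2863
t 23.1 pos [ 0.5869 -0.2589  0.2421] hookyaw 1.3299 F [ 0.75  0.22 -2.35] w 0.112
shift in tool now [-0.0005  0.0363  0.    ] turn rv [ 0.0002  0.     -0.    ] deg 0.0 shift in final tool [-0.0005  0.0363  0.    ]
```

View pics/rso.png

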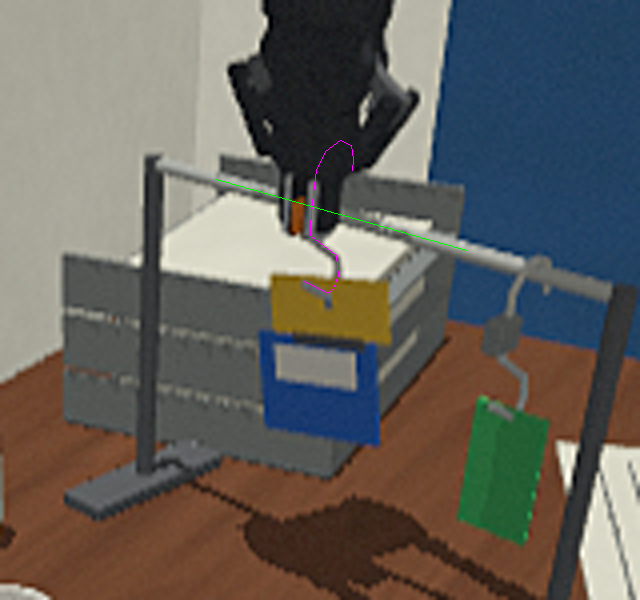

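```bash
python3 -m handwheel '[[0,0.004,0,0,0,0,0],[0,0.006,0,0,0,0,0],[0,0.006,0,0,0,0,0],[0,0.006,0,0,0,0,0],[0,0.004,0,0,0,0,0],[0,0.003,0,0,0,0,0],[0,0,0,0,0,0,0]]'
python3 -m handwheel '[[0,0.002,0,0,0,0,0],[0,0.001,0,0,0,0,0],[0,0.001,0,0,0,0,0],[0,0,0,0,0,0,0]]'
python3 -m handwheel '[[0,0.001,0,0,0,0,0],[0,0,0,0,0,0,0]]'
python3 -m handwheel '[[0,0.001,0,0,0,0,0],[0,0,0,0,0,0,0]]'
python3 rv.py u
```

```text
time: 23.98
tool_pos: [0.5868, -0.259, 0.2129]
tcp_rot: [-1.086, 1.385, -1.384]
wrist_force: [0.1, 1.0, -2.8]
width: 0.116
time: 24.48
tool_pos: [0.5868, -0.259, 0.2091]
tcp_rot: [-1.085, 1.385, -1.384]
wrist_force: [0.8, 0.0, -1.8]
width: 0.118
time: 24.72
tool_pos: [0.5868, -0.259, 0.2081]
tcp_rot: [-1.086, 1.385, -1.384]
wrist_force: [0.3, 0.3, -1.8]
width: 0.115
time: 24.98
tool_pos: [0.5868, -0.259, 0.207]
tcp_rot: [-1.086, 1.385, -1.384]
wrist_force: [0.5, -0.3, -2.9]
width: 0.115
seat in rail: x -0.0005 y -0.0250 z 0.2513
t 25.07 pos [ 0.5869 -0.259   0.2071] hookyaw 1.3298 F [-0.29 -0.5  -2.48] w 0.113
shift in tool now [-0.0005  0.0013  0.    ] turn rv [ 0.0001 -0.0001 -0.0001] deg 0.0 shift in final tool [-0.0005  0.0013  0.    ]
```

View pics/us.png

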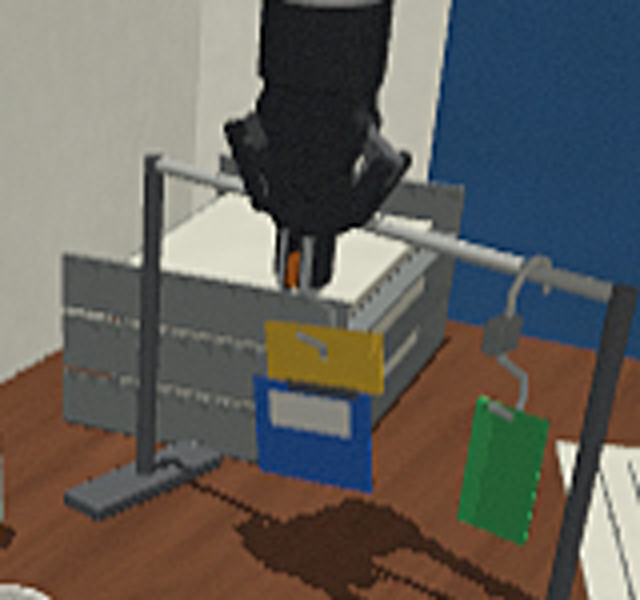

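Not loaded on the rail yet. Continue in 0.5–1 mm steps.

```bash
python3 -m handwheel '[[0,0.001,0,0,0,0,0],[0,0,0,0,0,0,0]]'
python3 -m handwheel '[[0,0.0005,0,0,0,0,0],[0,0,0,0,0,0,0]]'
python3 -m handwheel '[[0,0.0005,0,0,0,0,0],[0,0,0,0,0,0,0]]'
python3 -m handwheel '[[0,0.0005,0,0,0,0,0],[0,0,0,0,0,0,0]]'
```

```text
time: 25.32
tool_pos: [0.5869, -0.2591, 0.2062]
tcp_rot: [-1.085, 1.384, -1.385]
wrist_force: [-0.1, 0.8, -3.1]
width: 0.114
time: 25.58
tool_pos: [0.587, -0.2591, 0.206]
tcp_rot: [-1.085, 1.384, -1.385]
wrist_force: [0.1, -0.2, -1.5]
width: 0.114
time: 25.82
tool_pos: [0.5871, -0.2592, 0.2059]
tcp_rot: [-1.085, 1.384, -1.385]
wrist_force: [-1.6, -0.9, 1.6]
width: 0.113
time: 26.08
tool_pos: [0.5871, -0.2593, 0.2057]
tcp_rot: [-1.085, 1.383, -1.385]
wrist_force: [-2.0, 0.7, 5.5]
width: 0.117
```

```bash
python3 -m handwheel '[[0,-0.0004,0,0,0,0,0],[0,0,0,0,0,0,0]]'
python3 -m handwheel '[[0,0,0,0,0,0,0.14],[0,0,0,0,0,0,0.17],[0,0,0,0,0,0,0.22],[0,0,0,0,0,0,0.28],[0,0,0,0,0,0,0.35],[0,0,0,0,0,0,0.35]]' 20
python3 rv.py v
```

```text
time: 26.32
tool_pos: [0.5871, -0.2593, 0.2057]
tcp_rot: [-1.085, 1.384, -1.385]
wrist_force: [-2.6, -0.8, 5.4]
width: 0.114
time: 27.08
tool_pos: [0.5869, -0.259, 0.205]
tcp_rot: [-1.085, 1.385, -1.384]
wrist_force: [0.5, 0.2, 0.4]
width: 0.347
seat in rail: x -0.0006 y -0.0250 z 0.2493
t 27.18 pos [ 0.5869 -0.259   0.2051] hookyaw 1.3298 F [ 0.47  0.05 -0.14] w 0.35
shift in tool now [-0.0006 -0.0007 -0.    ] turn rv [-0.     -0.0001 -0.    ] deg 0.0 shift in final tool [-0.0006 -0.0007 -0.    ]
```

View pics/vs.png

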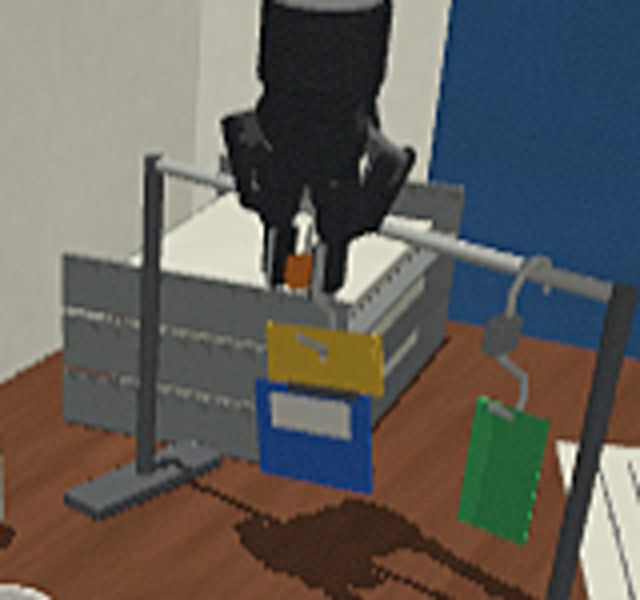

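Fingers are free of the block and the hook is hanging. Open further and retreat straight up.

```bash
python3 -m handwheel '[[0,0,0,0,0,0,0.5],[0,0,0,0,0,0,0.7],[0,0,0,0,0,0,0.7],[0,-0.005,0,0,0,0,0.7],[0,-0.01,0,0,0,0,0.7],[0,-0.02,0,0,0,0,0.7],[0,-0.03,0,0,0,0,0.7],[0,-0.03,0,0,0,0,0.7]]'
python3 -m handwheel '[[0,-0.03,0,0,0,0,0.7],[0,-0.03,0,0,0,0,0.7],[0,0,0,0,0,0,0.7],[0,0,0,0,0,0,0.7],[0,0,0,0,0,0,0.7],[0,0,0,0,0,0,0.7],[0,0,0,0,0,0,0.7],[0,0,0,0,0,0,0.7]]'
python3 rv.py w
python3 -m handwheel '[[0,0,0,0,0,0,0.7],[0,0,0,0,0,0,0.7],[0,0,0,0,0,0,0.7],[0,0,0,0,0,0,0.7],[0,0,0,0,0,0,0.7],[0,0,0,0,0,0,0.7],[0,0,0,0,0,0,0.7],[0,0,0,0,0,0,0.7]]'
python3 rv.py x
python3 -c "
import cv2,numpy as np
for k in 'st':
    a=cv2.imread(f'pics/w{k}.png').astype(int);b=cv2.imread(f'pics/x{k}.png').astype(int);print(np.abs(a-b).max(),np.abs(a-b).mean())"
```

```text
time: 28.18
tool_pos: [0.5872, -0.2592, 0.3028]
tcp_rot: [-1.085, 1.383, -1.386]
wrist_force: [0.3, 0.3, -0.4]
width: 0.699
time: 29.18
tool_pos: [0.5868, -0.259, 0.3597]
tcp_rot: [-1.086, 1.385, -1.384]
wrist_force: [-0.2, -0.3, 0.3]
width: 0.701
seat in rail: x -0.0006 y -0.0250 z 0.4042
t 29.27 pos [ 0.5869 -0.259   0.36  ] hookyaw 1.3298 F [0.2  0.29 0.04] w 0.696
shift in tool now [-0.0006  0.1542 -0.    ] turn rv [ 0.0001 -0.0001  0.    ] deg 0.0 shift in final tool [-0.0006  0.1542 -0.    ]
time: 30.28
tool_pos: [0.5869, -0.259, 0.3601]
tcp_rot: [-1.085, 1.384, -1.384]
wrist_force: [0.6, -0.4, 0.6]
width: 0.701
seat in rail: x -0.0006 y -0.0250 z 0.4043
t 30.38 pos [ 0.5869 -0.259   0.3601] hookyaw 1.3298 F [-1.16  0.34 -0.03] w 0.699
shift in tool now [-0.0006  0.1543  0.    ] turn rv [ 0.0001 -0.0001 -0.    ] deg 0.0 shift in final tool [-0.0006  0.1543 -0.    ]
85 1.3929921875
43 1.8422906746031746
```

View pics/xs.png

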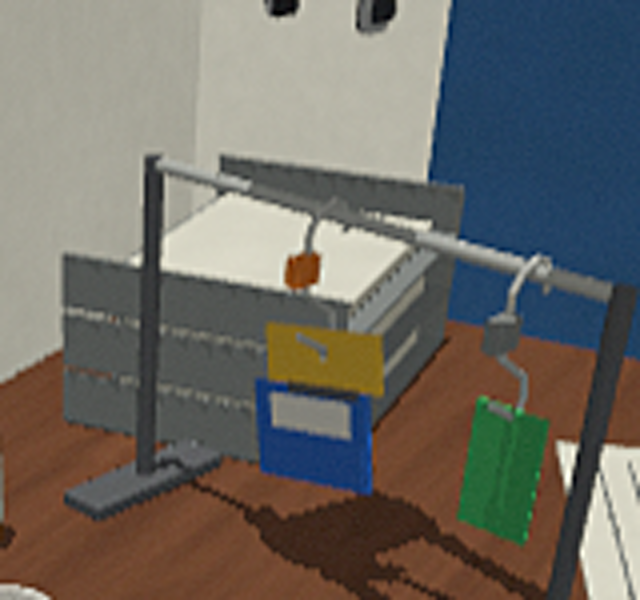

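View pics/xt.png

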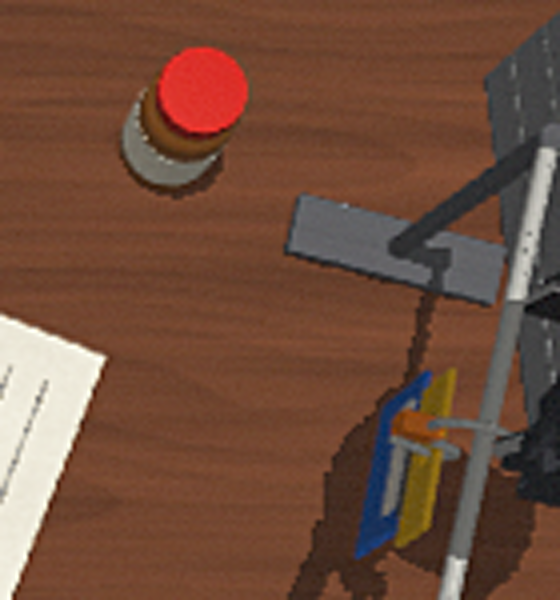

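The hook sits on the rail (side crop (330,210)) and the plate hangs from it, with the gripper clear. I'll check that it is still.

```bash
python3 -m handwheel '[[0,0,0,0,0,0,0.7],[0,0,0,0,0,0,0.7],[0,0,0,0,0,0,0.7],[0,0,0,0,0,0,0.7],[0,0,0,0,0,0,0.7],[0,0,0,0,0,0,0.7],[0,0,0,0,0,0,0.7],[0,0,0,0,0,0,0.7]]' >/dev/null
python3 - <<'E'
from h import *
from workcell import optics
for i in range(6):
    d=optics.read_camera("side");h=hsv(d)
    o=[]
    for lo,hi,S,r in((19,34,150,(350,100,410,140)),(105,122,150,(350,120,400,160)),(5,18,170,(360,80,390,110))):
        k=h[r[1]:r[3],r[0]:r[2]];m=(k[...,0]>=lo)&(k[...,0]<=hi)&(k[...,1]>S)
        v,u=np.nonzero(m);o+=[u.mean()+r[0],v.mean()+r[1],m.sum()]
    print(np.round(o,2))
w=cloud(d);k=h
m=(k[...,0]>=105)&(k[...,0]<=122)&(k[...,1]>150);m[:, :350]=0;m[:,400:]=0;m[:110]=0;m[170:]=0
print("blue pts z",np.nanpercentile(w[m],[1,50,99],axis=0).round(3))
crop(d,0,0,640,400,1.2,"pics/z.png")
E
```

```text
[381.22 119.45 375.   378.75 141.39 434.   375.26  97.23  53.  ]
[381.22 119.44 374.   378.72 141.38 431.   375.33  97.22  54.  ]
[381.22 119.46 373.   378.76 141.35 432.   375.26  97.23  53.  ]
[381.26 119.45 374.   378.73 141.42 433.   375.2   97.3   54.  ]
[381.2  119.44 374.   378.76 141.4  430.   375.27  97.29  55.  ]
[381.22 119.46 373.   378.75 141.36 432.   375.2   97.3   54.  ]
blue pts z [[ 0.531 -0.298  0.059]
 [ 0.572 -0.282  0.086]
 [ 0.63  -0.27   0.133]]
```

View pics/z.png

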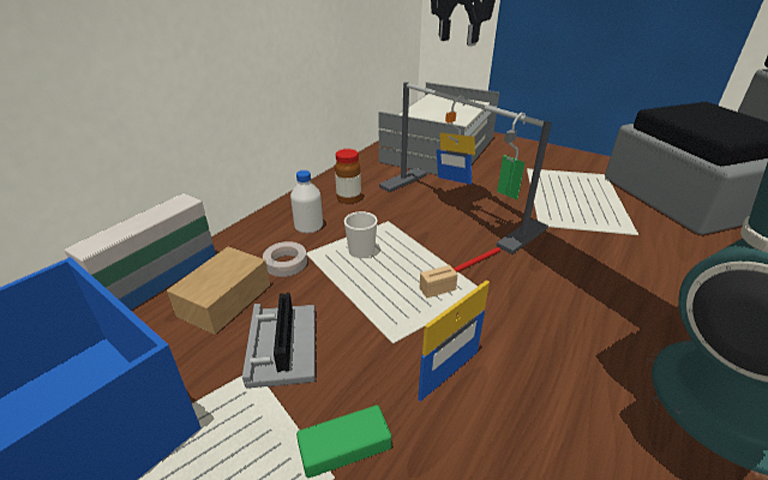

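Nothing moves (centroids steady to 0.1 px), the plate's lowest point is about 59 mm above the table, the bystanders are where they were, and the gripper is clear. Handing in.

```bash
python3 -c "
from workcell import workorder
print(workorder.finish_job())"
```

```text
the job is handed in; nothing more can be done
None
```

The blue plate now hangs from the S-hook on the steel rail, at about y = -25 mm. I handed the job in at about 31 s, and no verdict came back.

**What I did**
- **Pickup:** I took the hook by its orange grip and lifted it straight out of the stand.
- **Finding the hole:** I located it from the yellow tab's outline, which both cameras placed to within about 1 mm. The hook's end went through on the first try, with no push showing above the roughly 1 N sensor noise. I did not need to feel along the tab.
- **Lifting and hanging:** The plate came out on the hook with readings of about 3 N. I carried it to the rail, lowered the hook over it and let go, then raised the gripper clear. The only firmer push was the hook on the rail while seating. The wrist read about 5.5 N, and a 0.4 mm back-off did not reduce it, but it went to zero on release.

**Last checks**
- **Stillness:** Hook and plate stayed within 0.1 px over six pictures.
- **Height:** The plate's lowest point is about 59 mm above the table, and it hangs only slightly aslant.
- **Seat position:** The hook was released with its seat about 0.6 mm sideways of the rail's fitted centre line and at 249 mm height. I did not measure it again after the gripper left.
- **Surroundings:** The bystanders look unmoved.

No check failed. Two pictures taken 1 s apart just after I let go differed a little at some pixels, which I did not trace. It may have been noise or a last trace of swing.

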